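Clamp a housing half with the outer of two coaxial knobs

ROBOT

A 6-joint arm with a two-finger parallel gripper is mounted at the origin on a cart in front of the work surface, level with it; the furniture and walls round the work are solid. World frame = base frame: x ahead of the robot, y to its left, z up, the work surface at z = 0. Lengths are in mm, angles in rad, forces in N, time in s.
With the tool pointing down it reaches from about 350 to 975 mm from the base axis. Payload 7.1 kg.
Tool frame: the origin (TCP) lies on the front face of the gripper's body, between the roots of the fingers; the fingertips stand 80 mm ahead of it and the grasp point (between the pads) lies 61 mm ahead of it; z points along the fingers, y is the line along which they close (so a half turn about z gives the same grasp; the last joint's range is limited). The gripper opens to 88 mm and grips with 3 to 60 N. Pads are 20 mm wide; open, the fingers measure 115 mm over their backs; the gripper's body (75 mm by 178 mm) begins 61 mm behind the grasp point.
Start: joints at [-0.019, 0.423, 1.63, -0, 1.089, -0.019], TCP at [624.984, 0.026, 302.675] pointing down, gripper open.
Joint ranges: [-3, 3], [-0.9, 2.11], [0.09, 2.58], [-1.31, 4.45], [0.11, 2.69], [-2.54, 2.54]. Speed limits (rad/s): [2.39, 2.39, 3.01, 3.14, 3.14, 3.14].

INTERFACE

Orientations are given as a rotation vector (axis times angle).
In Python, from workcell import readout, vision, close_job gives the robot as it stands.
- The arm moves only by the tool servo_tool, never from a script. Its argument "plan" is a list that holds one entry, the list of rows, each a list of 7 numbers: the gripper command: -1 is fully open, 1 is shut, values between are in proportion, then the shift along the world's x, y, z in units of 40 mm (1.0 is 40 mm), then the turn, a rotation vector about the world's x, y, z in units of 5 degrees (1.0 is 5 degrees). A call has 1 to 5 rows; each row shifts and turns the commanded pose from where the row before left it; what a row does not reach is not made up. A row lasts 1/12 s, in which the tool goes at most 41.7 mm and 7.16 degrees, less where a joint would pass 70% of its speed; a pose out of reach is approached as far as the arm can. A call is refused whole if a number of a shift passes 1 or a number of a turn 1, either way. A call with a gripper value outside its range is refused whole. The fingers move at their own pace and stop on an object; the grip force is fixed at half the most. Time passes only in rows, so rows that do not move let the fingers close. It gives the time, the measured TCP pose, the force, the opening and the grip force at its end, in the units of the state.
- readout.get_obs(): the state, without advancing time (a new reading comes with each control period).
- vision.get_image(name): name is "scene" or "side" or "wrist"; returns the picture (480x640x3 uint8, red, green, blue); there is no depth.
- vision.camera_params(name): a dict with "fx", "fy", "cx", "cy" (pixels), "rvec" (rotation vector, rad) and "tvec" (3), from world to camera coordinates, as OpenCV has them; the wrist camera has in their place "hand_eye" (4x4, takes a point from camera to tool coordinates, whose origin is the TCP and whose axes are the flange's). Camera axes: x right, y down, z forward; pixel columns grow to the right and rows downward; lengths in mm; the calibration is good to about 2 mm. A picture is of the moment at which its call begins: read the wrist's pose just before it. camera_params takes no time and is no camera call.
- close_job(): hands the job in; it is judged then, once.
The state is a dict: "t": time; "qpos": joint angles; "qvel": joint speeds; "joint_torque": joint torques, N m; "ee_pos": TCP position; "orientation": TCP orientation; "ft_force": force on the tool from outside, world axes, zero at the start; "moment": the same for the moment, N m; "width": finger opening in mm; "grasp_force": force on a finger pad.
Only numpy, scipy, OpenCV 4.12 (cv2) and the standard library are available. Lean on these libraries where they do the work, as an engineer would, in place of code of your own. Each camera call takes 0.05 s, during which the arm holds its last target. There are 200 camera calls.

TASK

Lay the grey oblong housing half flat, right way up, on the bed of the clamping fixture, lengthwise between its two jaws, and let go of it. Then turn only the black outer knob clockwise, regripping as needed, until the sprung jaw pad holds the housing firmly against the other jaw, about 12 N by feel and never more than 25 N, because the moulding is thin. The silver dial in the middle of the knob carries the setting of the other jaw: leave it as it is set, do not push the jaws by hand, and leave the other things where they lie.

Things in the scene. Friction and masses are not known exactly. Their poses are not given: they have to be found in the camera images.
- clamp_fixture: Clamping fixture, bolted down: aluminium plate 100 x 232 x 12 mm (own x -50 to 50, y -154 to 78). Origin under the middle of the bed at worktop height; x across the jaws, y from the knobs to the datum jaw, z up. Two slide rods run beside the bed at x = -24 and 24 mm, tops 20 mm above the worktop. A grey gearbox 70 x 70 mm, centre y = -112 mm, top at 38 mm, carries the two coaxial knobs.
- nest_center (a point): Middle of the top of the steel bed, 24 mm above the worktop; axes as the fixture's. The bed is a raised strip 34 mm wide (x) and 66 mm long (y). The open jaws leave 69 to 82 mm clear along y, at least 3 mm at either end of a housing that is laid centrally here. The middle of the housing's underside belongs here at loading, its length along y.
- clamp_knob: Black ribbed outer knob, 56 mm diameter, from 40 to 66 mm above the worktop; origin on its upright axis at 38 mm. Clockwise seen from above it drives the sprung jaw towards the datum jaw, 8 mm per radian; 0.9 to 2.7 rad are needed from the start. It runs with an even drag of about 0.2 N m, which also holds the jaw where it is left.
- outer_grip (a point): On the knobs' axis, 58 mm above the worktop: the height at which to grip the outer knob. All round it is clear of obstacles above 38 mm. Each newton at the jaw pad adds 0.008 N m to the knob's counter-torque: 12 N are felt as a change of about 0.1 N m. At rest the drag can hold a wrist twist of either sign up to 0.2 N m, so watch the change from the steady reading.
- dial_mark (a point): Outer end of the red line on top of the silver inner dial, 17 mm from the knobs' axis, 88 mm above the worktop. The dial, 38 mm diameter, from 68 to 88 mm above the worktop, is coaxial with the outer knob but turns by itself and easily (0.03 N m). It moves the datum jaw by 0.5 mm per radian and must stay as set.
- moving_jaw: Sprung jaw at the knobs' end of the bed, 36 mm wide, top 38 mm above the worktop; slides along the fixture's +y to close. Origin at bed height (24 mm), 8 mm ahead of its steel block. The black rubber pad's face (36 x 12 mm) stands 0 to 6 mm beyond the origin, as it happens to be worn and screwed in. The pad yields 1 mm for every 18 N and is solid after 2 mm.
- datum_jaw: Steel jaw at the other end of the bed, 36 mm wide, top 38 mm above the worktop. Origin in the middle of its face at bed height. Below bed height both jaws are 58 mm wide.
- grey_housing: Grey moulded housing half, oblong, closed side up: 40 x 62 x 15 mm (own x, y, z), 18 g, origin in the middle of its underside. Grasp it across its 40 mm, fingers about at half length. Its ends are slightly rounded.
- black_housing: Black housing half of the same shape and size as the grey one; a bystander.
- square_housing: Grey square housing half, 50 x 50 x 13 mm; a bystander.
- hex_key: Black L-shaped hex key, 46 x 139 x 9 mm, lying in front of the fixture; a bystander.
Not all that is in view belongs to the job. Leave any red look-alike of the grey_housing alone.

How it is judged (in metres and radians):
On the way, in this order (a step that is already met when the one before it is completed fails the run):
1. the grey housing lies flat on the bed between the open jaws, let go (height (world z) of grey_housing between 0.0215 and 0.0275 m and angle between grey_housing's own z axis and vertical below 0.08 rad and horizontal distance between grey_housing and nest_center below 0.012 m and angle between the y axis of grey_housing and the y axis of clamp_fixture, either way round below 0.2 rad and contact force between the fingers and grey_housing below 0.05 N), for 0.2 s.
2. the sprung jaw holds it against the datum jaw with 6 to 22 N (contact force between moving_jaw and grey_housing between 6 and 22 N and contact force between datum_jaw and grey_housing above 5 N), for 0.2 s.
At the end, for the whole second after the job is handed in: The grey housing lies flat on the bed (within 3 mm of it, tilt under 0.08 rad), square between the jaws (within 0.08 rad) and at rest, held by the sprung jaw with 6 to 22 N against the datum jaw (more than 5 N); the mark of the inner dial is within 2.5 mm of where it was (all of step 2 and height (world z) of grey_housing between 0.0215 and 0.0275 m and angle between grey_housing's own z axis and vertical below 0.08 rad and angle between the y axis of grey_housing and the y axis of clamp_fixture, either way round below 0.08 rad and linear speed of grey_housing below 0.01 m/s and distance of dial_mark from where it was at the start of the episode below 0.0025 m); the robot touches nothing.
It fails at once if the inner dial is turned: its mark moves more than 2.5 mm (distance of dial_mark from where it was at the start of the episode above 0.0025 m).
It fails at once if the moulding is crushed: the sprung jaw presses on it with more than 25 N (contact force between moving_jaw and grey_housing above 25 N).
It fails at once if a jaw is pushed by hand with more than 8 N (contact force between the fingers and moving_jaw above 8 N or contact force between the fingers and datum_jaw above 8 N).
It fails at once if the black housing, the square housing or the hex key is shoved more than 15 mm out of its place (distance of any of black_housing, square_housing, hex_key from where it was at the start of the episode above 0.015 m).
It also fails if it takes over 69 s, if anything falls off the work surface, if the arm or the gripper's body presses on something with over 40 N, if the wrist force passes 120 N, or if a joint passes its speed limit or range.

## Working session

There is one attempt and no reset: what is moved stays moved. The work goes in short steps, Python scripts to look and compute and a tool call to move; the robot and the scene stay as the last step left them, time stands still between calls to the robot, and variables do not carry over. Pictures are saved under pics/ and viewed, at most 10 in all, crops included, and the job is handed in when it is done.

Besides the shell and the picture viewer there is one more tool, called after "Request:" as name(argument=value, ...) on one line, values as JSON. servo_tool: Moves the arm, as the interface text tells. Its arguments: {"type":"object","properties":{"plan":{"type":"array"}},"required":["plan"]}

```bash
mkdir -p pics; ls; cat > h.py <<'E'
import numpy as np, cv2
from scipy.spatial.transform import Rotation as R
from workcell import readout, vision
def cam(name):
    p=vision.camera_params(name)
    K=np.array([[p['fx'],0,p['cx']],[0,p['fy'],p['cy']],[0,0,1.]])
    if 'rvec' in p:
        r=R.from_rotvec(np.ravel(p['rvec'])).as_matrix(); t=np.ravel(p['tvec'])
    else:
        o=readout.get_obs(); T=np.eye(4); T[:3,:3]=R.from_rotvec(o['orientation']).as_matrix(); T[:3,3]=o['ee_pos']
        M=np.linalg.inv(T@np.array(p['hand_eye'])); r=M[:3,:3]; t=M[:3,3]
    return K,r,t
def ray(c,uv,z):
    K,r,t=c; d=r.T@np.linalg.solve(K,[uv[0],uv[1],1]); o=-r.T@t
    return (o+d*(z-o[2])/d[2])
def proj(c,X):
    K,r,t=c; q=K@(r@np.array(X,float)+t); return q[:2]/q[2]
def snap(name,f):
    c=cam(name); im=vision.get_image(name); cv2.imwrite('pics/'+f,im[:,:,::-1]); return c,im
E
python3 - <<'E'
from h import *
print(readout.get_obs())
for n in ['scene','side','wrist']:
    c,im=snap(n,n+'0.png'); print(n,c[0][0,0],-c[1].T@c[2])
a=[cv2.imread(f'pics/{n}0.png') for n in ('scene','wrist')]
E
```

```text
pics
{'t': 0.0, 'qpos': array([-1.90032313e-02,  4.23809669e-01,  1.63070166e+00, -1.99824851e-05,
        1.08859438e+00, -1.90144281e-02]), 'qvel': array([ 7.37007219e-04,  8.77514997e-04,  1.38568399e-03, -5.81632487e-04,
       -1.51664766e-07, -1.60184306e-03]), 'joint_torque': array([ 1.28069914e-03, -5.44622147e+01, -2.73670936e+01,  6.42951974e-02,
        2.27214623e-02, -1.51321510e-04]), 'ee_pos': array([6.24558861e+02, 2.80172502e-02, 3.01916487e+02]), 'orientation': array([-2.22065633e+00, -2.22070180e+00,  1.66779112e-03]), 'ft_force': array([ 0.09648624,  0.48029019, -0.0983156 ]), 'moment': array([ 0.00911213, -0.02519404, -0.01297491]), 'grasp_force': 0.0, 'width': 87.86819976338933}
scene 560.529853925427 [-133.1022871   748.64916574  785.27283946]
side 474.3323492759983 [ 358.26125346 -417.69470714  472.0715059 ]
wrist 400.4510682258584 [624.25084146  73.26030638 382.68359364]
```

View pics/scene0.png

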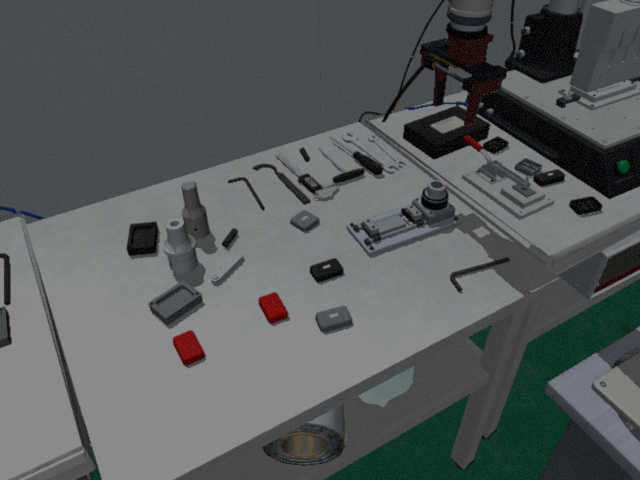

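View pics/wrist0.png

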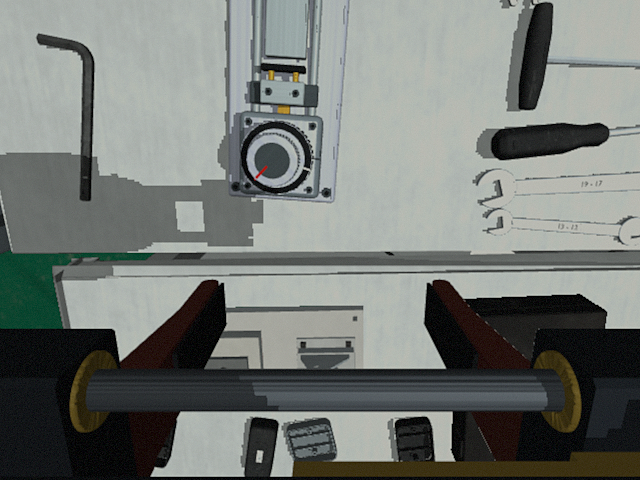

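View pics/side0.png

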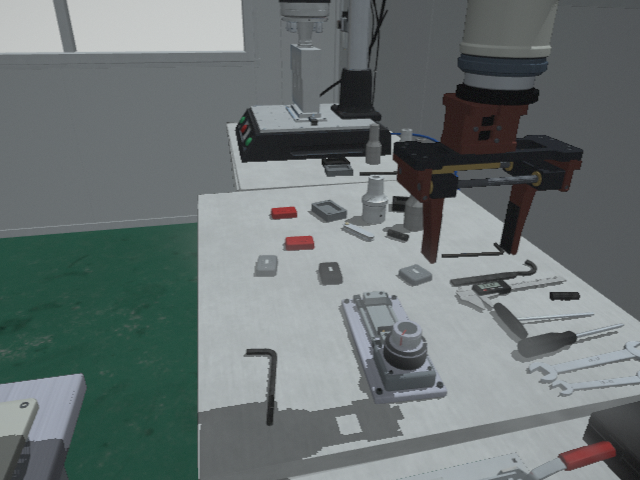

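The scene view shows the grey oblong at about (334,318), the black one at (326,269), the square one at (304,220) and the fixture at (405,220). The wrist view shows the knob at about (275,162), with the bed above it.

```bash
python3 - <<'E'
from h import *
C={n:cam(n) for n in('scene','side','wrist')}
I={n:cv2.imread(f'pics/{n}0.png') for n in C}
def P(n,u,z): return ray(C[n],u,z).round(1)
for n,u in (('scene',(334,316)),('side',(266,264)),('scene',(326,268)),('side',(330,271)),('scene',(304,219)),('side',(415,273))): print(n,u,P(n,u,15))
print('knob wrist ring',P('wrist',(276,157),66),'dial',P('wrist',(271,157),88),'mark',P('wrist',(257,179),88))
print('knob scene',P('scene',(434,188),88),'side',P('side',(406,330),88))
# plate corners wrist z=12
print('plate',P('wrist',(229,195),12),P('wrist',(334,202),12))
# housing contour in both views
for n,(x,y) in (('scene',(334,318)),('side',(266,265))):
    w=40; g=cv2.cvtColor(I[n],cv2.COLOR_BGR2GRAY)[y-w:y+w,x-w:x+w]
    print(n,g[w,w],g[5,5]); 
    m=((g<135)).astype(np.uint8); k,l,s,cc=cv2.connectedComponentsWithStats(m); i=l[w,w]; print(s[i],cc[i]+[x-w,y-w])
a=cv2.resize(I['scene'][280:345,300:370],None,fx=6,fy=6,interpolation=2)
b=cv2.resize(I['side'][245:290,240:300],None,fx=6,fy=6,interpolation=2)
c=np.zeros((600,800,3),np.uint8); c[:a.shape[0],:a.shape[1]]=a; c[:b.shape[0],430:430+b.shape[1]]=b
d=I['wrist'][0:200,215:350]; c[400:600,0:135]=d; cv2.imwrite('pics/c1.png',c)
E
```

```text
scene (334, 316) [434.3 395.3  15. ]
side (266, 264) [436.9 385.   15. ]
scene (326, 268) [548.2 344.9  15. ]
side (330, 271) [552.1 334.   15. ]
scene (304, 219) [703.7 308.6  15. ]
side (415, 273) [707.5 294.3  15. ]
knob wrist ring [585.6  51.9  66. ] dial [584.6  53.4  88. ] mark [573.8  37.6  88. ]
knob scene [576.1  64.5  88. ] side [582.5  46.4  88. ]
plate [534.   13.6  12. ] [631.9   7.   12. ]
scene 80 131
[   0    0   80   58 2949] [336.56086809 300.69752458]
side 130 170
[ 28  31  24  21 416] [265.94951923 266.55528846]
```

View pics/c1.png

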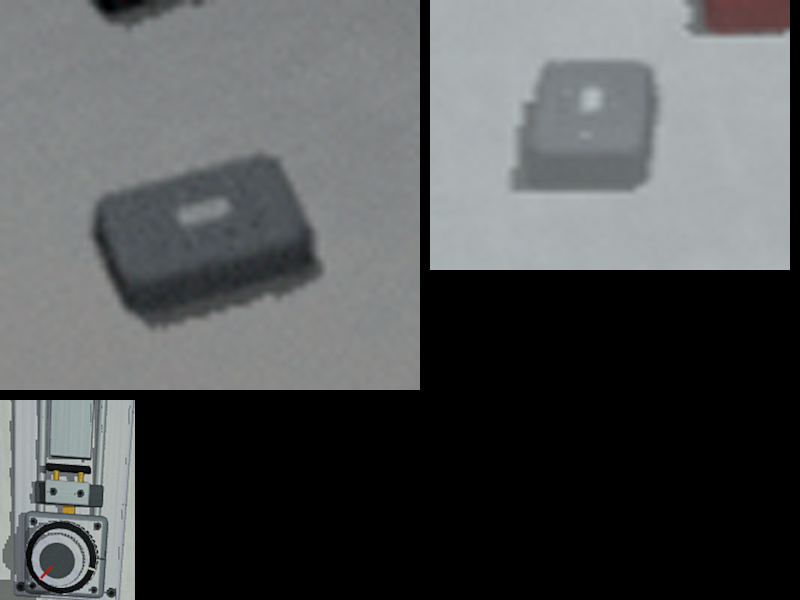

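The crop shows the label of the grey housing at scene px (333.8,314.8) and side px (266.7,261.5), closed side up. Next I move the wrist camera over the bed.

Request:
servo_tool(plan=[[[-1, -0.2, 0.75, 0, 0, 0, 0], [-1, -0.2, 0.75, 0, 0, 0, 0], [-1, -0.2, 0.75, 0, 0, 0, 0], [-1, 0, 0, 0, 0, 0, 0]]])

```text
t: 0.48
ee_pos: [599.5, 93.9, 302.3]
orientation: [-2.217, -2.223, 0.0]
ft_force: [-0.1, -0.0, 0.6]
width: 87.7
grasp_force: 0.0
```

```bash
python3 - <<'E'
from h import *
o=readout.get_obs(); print(o['t'],o['ee_pos'],o['orientation'])
c,im=snap('wrist','w1.png'); print(c[1])
C={n:cam(n) for n in('scene','side')}
# triangulate label
A=[];b=[]
for n,u in (('scene',(333.8,314.8)),('side',(266.7,261.5))):
    p=C[n][0]@np.c_[C[n][1],C[n][2]]
    for i in(0,1): A.append(p[i,:3]-u[i]*p[2,:3]); b.append(u[i]*p[2,3]-p[i,3])
print(np.linalg.lstsq(np.array(A),np.array(b),rcond=None)[0])
q=[(97,205),(272,155),(312,240),(130,285)]
Q=[ray(C['scene'],(300+x/6,280+y/6),13) for x,y in q]; print(np.round(Q,1))
g=cv2.resize(im[:,140:480],None,fx=1.25,fy=1.25)[:,:,::-1]; cv2.imwrite('pics/w1c.png',g)
E
```

```text
0.4833 [599.51765276  93.87420258 302.33249774] [-2.21691092e+00 -2.22322902e+00  1.67200932e-04]
[[ 0.99999418  0.00235598 -0.00246865]
 [ 0.00293393 -0.96302404  0.26939951]
 [-0.00174266 -0.26940519 -0.96302534]]
[438.35255241 393.96107907  14.56162906]
[[455.9 420.   13. ]
 [446.2 363.8  13. ]
 [411.5 371.5  13. ]
 [424.  427.   13. ]]
```

View pics/w1c.png

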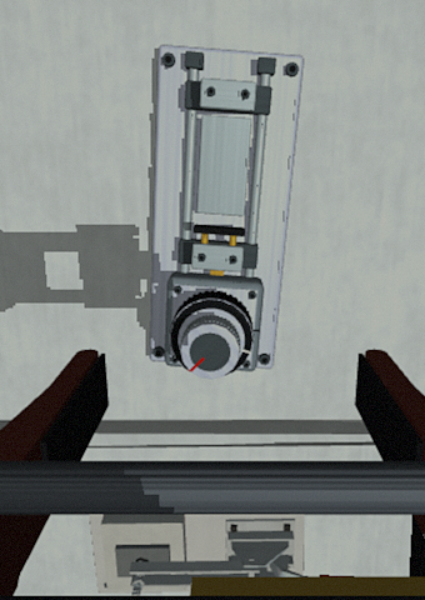

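The wrist view shows the plate corner screws at crop px (167,60), (291,69), (158,351) and (264,358), and the bed between (199,113) and (243,215).

```bash
python3 - <<'E'
from h import *
c=cam('wrist')
f=lambda x,y,z: ray(c,(140+x/1.25,y/1.25),z)
S=[f(*q,14) for q in ((167,60),(291,69),(158,351),(264,358))]; print('screws',np.round(S,1))
for a,b in((0,1),(2,3),(2,0),(3,1)):
    d=S[b]-S[a]; print(np.hypot(*d[:2]).round(1),np.degrees(np.arctan2(d[1],d[0])).round(2))
m=np.mean(S,0); print('plate mid (y=-38)',m)
print('datum face top L/R, pad top', [f(*q,38).round(1) for q in ((193,108),(249,113),(197,228),(243,233))])
print('jaw screws', [f(*q,38).round(1) for q in ((210,92),(245,94),(202,257),(238,260))])
print('dial top centre z88',f(208,351,88), 'mark',f(190,371,88))
print('bed L/R edges z24',[f(*q,24).round(1) for q in ((199,113),(252,118),(192,208),(245,215))])
E
```

```text
screws [[555.4 230.6  14. ]
 [639.2 225.2  14. ]
 [541.6  20.7  14. ]
 [625.2  15.1  14. ]]
84.0 -3.67
83.9 -3.85
210.3 86.24
210.6 86.19
plate mid (y=-38) [590.35289986 122.92761718  14.        ]
datum face top L/R, pad top [array([574.1, 198. ,  38. ]), array([610.4, 195.1,  38. ]), array([575.5, 120.7,  38. ]), array([607.2, 117.3,  38. ])]
jaw screws [array([585.2, 207.7,  38. ]), array([607.7, 206.5,  38. ]), array([578.7, 100.5,  38. ]), array([603.9,  98.4,  38. ])]
dial top centre z88 [584.70772747  49.838427    88.        ] mark [573.09828626  36.17426052  88.        ]
bed L/R edges z24 [array([577.1, 196.2,  24. ]), array([612.9, 193.1,  24. ]), array([571.2, 133. ,  24. ]), array([608.8, 128.2,  24. ])]
```

Request:
servo_tool(plan=[[[-1, -0.6, 0.8, 0, 0, 0, 0], [-1, -0.6, 0.8, 0, 0, 0, 0], [-1, -0.6, 0.8, 0, 0, 0, 0], [-1, -0.6, 0.8, 0, 0, 0, 0], [-1, -0.6, 0.8, -0.4, 0, 0, -0.4]]])

```text
t: 0.95
ee_pos: [482.3, 250.0, 289.4]
orientation: [2.26, 2.18, 0.007]
ft_force: [0.4, 0.7, 0.0]
width: 87.7
grasp_force: 0.0
```

Request:
servo_tool(plan=[[[-1, -0.5, 0.4, -0.4, 0, 0, -0.8], [-1, -0.5, 0.4, -0.4, 0, 0, -0.8], [-1, 0, 0, -0.4, 0, 0, 0], [-1, 0, 0, -0.4, 0, 0, 0], [-1, 0, 0, 0, 0, 0, 0]]])

```text
t: 1.37
ee_pos: [440.5, 280.0, 220.6]
orientation: [-2.406, -2.02, 0.007]
ft_force: [-1.0, -0.3, -0.5]
width: 87.8
grasp_force: 0.0
```

```bash
python3 - <<'E'
from h import *
o=readout.get_obs(); print(o['t'],o['ee_pos'],o['orientation'])
c,im=snap('wrist','w2.png'); print(proj(c,(438,394,15)))
E
```

```text
1.3667 [440.53940418 280.00974299 220.63509552] [-2.40555042 -2.01986421  0.00748554]
[293.3130968   66.53201149]
```

View pics/w2.png

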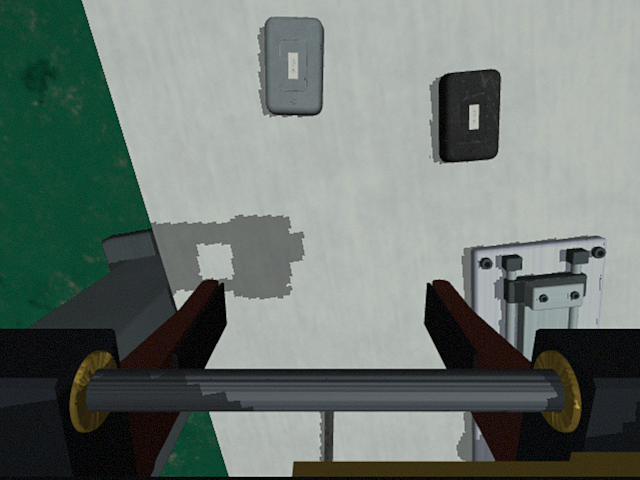

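The grey housing's label is at (293,66), which matches the prediction (293.3,66.5), and its sides run nearly along the image columns. Next I measure its yaw.

```bash
python3 - <<'E'
from h import *
c=cam('wrist'); im=cv2.imread('pics/w2.png')
h=cv2.cvtColor(im,cv2.COLOR_BGR2HSV); 
print(h[40,280],h[90,310],h[60,400],h[105,263])
g=cv2.cvtColor(im,cv2.COLOR_BGR2GRAY)
m=((g<165)&(h[:,:,1]>25)).astype(np.uint8); m[:,:250]=0;m[:,345:]=0;m[150:]=0
k,l,s,cc=cv2.connectedComponentsWithStats(m); i=1+s[1:,4].argmax(); print(s[i],cc[i])
ct=cv2.findContours((l==i).astype(np.uint8),0,1)[0][0][:,0]
P=np.array([ray(c,q,9)[:2] for q in ct],np.float32); print(cv2.minAreaRect(P))
E
```

```text
[ 96  24 108] [ 87  21 119] [ 75  11 180] [ 69  16 114]
[266  96  56  20 177] [296.33898305 110.40112994]
((434.4787902832031, 368.82623291015625), (11.429177284240723, 38.583003997802734), 88.20458221435547)
```

```bash
python3 - <<'E'
from h import *
c=cam('wrist'); im=cv2.imread('pics/w2.png')
b=cv2.GaussianBlur(im,(5,5),0); h=cv2.cvtColor(b,cv2.COLOR_BGR2HSV); g=h[:,:,2]
print([ (x,int(g[70,x]),int(h[70,x,1]),int(h[70,x,0])) for x in range(254,336,3)])
m=((g<150)&(h[:,:,0]>82)).astype(np.uint8); m[:,:250]=0;m[:,345:]=0;m[150:]=0
m=cv2.morphologyEx(m,cv2.MORPH_CLOSE,np.ones((15,15)));m=cv2.morphologyEx(m,cv2.MORPH_OPEN,np.ones((5,5)))
k,l,s,cc=cv2.connectedComponentsWithStats(m); i=1+s[1:,4].argmax(); print(s[i],cc[i])
L=[];Rr=[]
for y in range(32,98,3):
    x=np.where(l[y]==i)[0]; L.append(ray(c,(x[0],y),8)[:2]); Rr.append(ray(c,(x[-1],y),8)[:2])
for e in(L,Rr):
    e=np.array(e); p=np.polyfit(e[:,1],e[:,0],1); print('yaw',-np.degrees(np.arctan(p[0])),'x at y=394',np.polyval(p,394), np.std(e[:,0]-np.polyval(p,e[:,1])))
o=readout.get_obs(); print(R.from_rotvec(o['orientation']).as_matrix().round(3)); print(ray(c,(293,66),15))
E
```

```text
[(254, 182, 10, 73), (257, 180, 10, 69), (260, 144, 9, 66), (263, 110, 9, 68), (266, 86, 21, 94), (269, 110, 23, 93), (272, 118, 24, 93), (275, 118, 24, 93), (278, 118, 24, 93), (281, 117, 22, 93), (284, 120, 26, 95), (287, 131, 16, 86), (290, 186, 10, 43), (293, 170, 14, 83), (296, 182, 10, 39), (299, 126, 18, 90), (302, 120, 23, 93), (305, 118, 24, 93), (308, 118, 22, 93), (311, 121, 23, 95), (314, 118, 22, 93), (317, 116, 22, 93), (320, 90, 23, 90), (323, 131, 12, 75), (326, 185, 10, 73), (329, 184, 10, 69), (332, 182, 10, 69), (335, 183, 10, 69)]
[ 264   17   60   99 5612] [293.60228083  65.32412687]
yaw -11.785458415622514 x at y=394 418.62768738422466 0.19900268939012847
yaw -11.2366904519372 x at y=394 458.4523877698472 0.19495357123872145
[[ 0.174  0.985 -0.003]
 [ 0.985 -0.174 -0.002]
 [-0.002 -0.002 -1.   ]]
[438.93911995 394.92986272  15.        ]
```

Request:
servo_tool(plan=[[[-1, -0.02, 0.95, 0, 0, 0, -0.3], [-1, -0.02, 0.95, -0.5, 0, 0, 0], [-1, -0.01, 0.95, -0.5, 0, 0, 0], [-1, 0, 0.01, -0.8, 0, 0, 0], [-1, 0, 0, -0.8, 0, 0, 0]]])

```text
t: 1.83
ee_pos: [441.7, 395.7, 121.3]
orientation: [-2.431, -1.99, -0.009]
ft_force: [0.2, -0.6, 0.6]
width: 87.8
grasp_force: 0.0
```

Request:
servo_tool(plan=[[[-1, 0, 0, -0.3, 0, 0, 0], [-1, 0, 0, -0.3, 0, 0, 0], [-1, 0, 0, 0, 0, 0, 0]]])

```text
t: 2.08
ee_pos: [439.9, 392.2, 95.3]
orientation: [2.434, 1.986, -0.004]
ft_force: [-0.7, 0.6, 0.5]
width: 87.7
grasp_force: 0.0
```

Request:
servo_tool(plan=[[[-1, -0.04, 0.05, -0.28, 0, 0, 0], [-1, 0, 0, 0, 0, 0, 0], [0.5, 0, 0, 0, 0, 0, 0], [0.5, 0, 0, 0, 0, 0, 0], [0.5, 0, 0, 0, 0, 0, 0]]])

```text
t: 2.5
ee_pos: [438.7, 395.4, 86.2]
orientation: [-2.433, -1.988, -0.002]
ft_force: [0.1, 1.2, 0.4]
width: 71.1
grasp_force: 0.0
```

Request:
servo_tool(plan=[[[0.5, 0, 0, 0, 0, 0, 0], [0.5, 0, 0, 0, 0, 0, 0], [0.5, 0, 0, 0, 0, 0, 0]]])

```text
t: 2.75
ee_pos: [438.3, 395.2, 85.5]
orientation: [-2.433, -1.988, -0.001]
ft_force: [-0.3, -1.2, -0.1]
width: 51.1
grasp_force: 0.0
```

Request:
servo_tool(plan=[[[0.5, 0, 0, -0.04, 0, 0, 0], [0.5, 0, 0, 0, 0, 0, 0], [0.5, 0, 0, 0, 0, 0, 0], [0.5, 0, 0, 0, 0, 0, 0], [0.5, 0, 0, 0, 0, 0, 0]]])

```text
t: 3.17
ee_pos: [438.2, 395.1, 83.5]
orientation: [2.433, 1.988, -0.0]
ft_force: [-0.3, -0.2, -0.9]
width: 38.4
grasp_force: 29.8
```

Request:
servo_tool(plan=[[[0.5, 0, 0, 0.4, 0, 0, 0], [0.5, 0, 0, 0.8, 0, 0, 0], [0.5, 0, 0, 0.8, 0, 0, 0], [0.5, 0, 0, 0, 0, 0, 0]]])

```text
t: 3.5
ee_pos: [440.4, 397.1, 168.9]
orientation: [-2.433, -1.988, -0.013]
ft_force: [1.1, 0.0, 0.3]
width: 38.2
grasp_force: 29.8
```

```bash
python3 - <<'E'
from h import *
o=readout.get_obs(); print(o)
snap('side','s1.png'); snap('wrist','w3.png')
a=cv2.imread('pics/s1.png')[140:320,220:420]; a=cv2.resize(a,None,fx=2.5,fy=2.5); cv2.imwrite('pics/s1c.png',a)
E
```

```text
{'t': 3.5, 'qpos': array([7.13596892e-01, 5.53854228e-01, 1.78542760e+00, 6.51484076e-05,
       7.93824265e-01, 9.14248067e-01]), 'qvel': array([-0.00149129,  0.05780743,  0.02606216, -0.00132105, -0.08328564,
       -0.00187371]), 'joint_torque': array([ 3.40125756e-02, -5.38814807e+01, -1.79460275e+01,  3.22001043e-02,
        9.88344736e-01, -7.43362529e-03]), 'ee_pos': array([440.42966824, 397.07962423, 168.93477622]), 'orientation': array([-2.43256472, -1.98752161, -0.01332188]), 'ft_force': array([1.08161514, 0.01201979, 0.29579489]), 'moment': array([ 0.00626128, -0.0220329 ,  0.00712194]), 'grasp_force': 29.81717891525477, 'width': 38.214559991353894}
```

View pics/s1c.png

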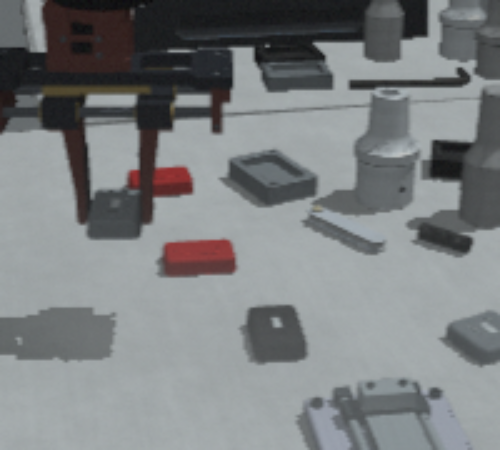

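The side view shows the housing level between the fingers at crop px (115,212). Now I carry it to the bed.

Request:
servo_tool(plan=[[[0.5, 0.47, -0.74, 0, 0, 0, 0.2], [0.5, 0.47, -0.74, 0, 0, 0, 0.2], [0.5, 0.47, -0.74, 0, 0, 0, 0.2], [0.5, 0.47, -0.74, 0, 0, 0, 0.2], [0.5, 0.47, -0.74, 0, 0, 0, 0.2]]])

```text
t: 4.02
ee_pos: [531.9, 245.4, 161.9]
orientation: [-2.342, -2.093, 0.004]
ft_force: [0.7, 0.1, -0.7]
width: 38.3
grasp_force: 29.8
```

Request:
servo_tool(plan=[[[0.5, 0.47, -0.74, 0, 0, 0, 0.2], [0.5, 0.47, -0.74, 0, 0, 0, 0.2], [0.5, 0.47, -0.74, 0, 0, 0, 0.15], [0.5, 0, 0, 0, 0, 0, 0], [0.5, 0, 0, 0, 0, 0, 0]]])

```text
t: 4.43
ee_pos: [588.5, 156.6, 161.9]
orientation: [-2.296, -2.143, 0.003]
ft_force: [0.3, 1.1, 0.3]
width: 38.6
grasp_force: 29.8
```

```bash
python3 - <<'E'
from h import *
o=readout.get_obs(); M=R.from_rotvec(o['orientation']).as_matrix(); print(o['ee_pos'],M.round(3),np.degrees(np.arctan2(-M[0,0],M[1,0])))
E
```

```text
[588.50112594 156.55192514 161.90174139] [[ 0.069  0.998 -0.002]
 [ 0.998 -0.069 -0.001]
 [-0.001 -0.002 -1.   ]] -3.948694514960952
```

Request:
servo_tool(plan=[[[0.5, 0.1, 0.07, -0.3, 0, 0, 0], [0.5, 0, 0, -0.4, 0, 0, 0], [0.5, 0, 0, -0.4, 0, 0, 0], [0.5, 0, 0, 0, 0, 0, 0], [0.5, 0, 0, 0, 0, 0, 0]]])

```text
t: 4.85
ee_pos: [591.0, 162.3, 117.8]
orientation: [-2.29, -2.148, 0.005]
ft_force: [0.2, 0.1, 0.3]
width: 38.4
grasp_force: 29.8
```

```bash
python3 - <<'E'
from h import *
o=readout.get_obs(); print(o['ee_pos'],o['ft_force'])
ims=[]
for n in('side','scene'):
    c,im=snap(n,n+'2.png'); x,y=proj(c,(593,160,40)).astype(int); ims.append(cv2.resize(im[y-50:y+50,x-65:x+65,::-1],None,fx=3,fy=3,interpolation=2))
cv2.imwrite('pics/c2.png',np.hstack(ims))
E
```

```text
[591.0356071  162.28376888 117.82648093] [0.22587886 0.05781189 0.28877692]
```

View pics/c2.png

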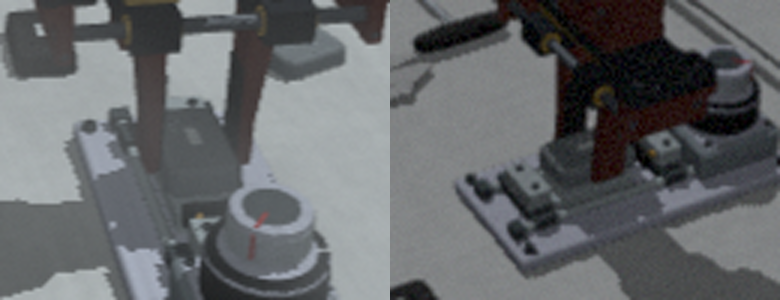

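The views show the housing held over the bed between the jaws, slightly above it. I correct the offset and lower it.

Request:
servo_tool(plan=[[[0.5, 0.04, -0.07, -0.1, 0, 0, 0], [0.5, 0, 0, -0.1, 0, 0, 0], [0.5, 0, 0, 0, 0, 0, 0], [0.5, 0, 0, 0, 0, 0, 0]]])

```text
t: 5.28
ee_pos: [594.2, 158.2, 111.6]
orientation: [-2.293, -2.147, 0.0]
ft_force: [0.6, 0.8, -0.2]
width: 38.1
grasp_force: 29.8
```

Request:
servo_tool(plan=[[[0.5, 0, 0, -0.06, 0, 0, 0], [0.5, 0, 0, 0, 0, 0, 0], [0.5, 0, 0, 0, 0, 0, 0]]])

```text
t: 5.53
ee_pos: [594.2, 158.3, 109.2]
orientation: [-2.293, -2.148, 0.0]
ft_force: [-0.6, 0.1, -0.2]
width: 38.6
grasp_force: 29.8
```

Request:
servo_tool(plan=[[[0.5, 0, 0, 0, 0, 0, 0], [0.5, 0, 0, 0, 0, 0, 0]]])

```text
t: 5.7
ee_pos: [594.3, 158.3, 109.3]
orientation: [2.293, 2.147, 0.0]
ft_force: [-0.4, 0.2, -0.6]
width: 38.4
grasp_force: 29.8
```

Request:
servo_tool(plan=[[[0.5, -0.04, 0.03, -0.03, 0, 0, 0], [0.5, 0, 0, 0, 0, 0, 0], [0.5, 0, 0, 0, 0, 0, 0]]])

```text
t: 5.95
ee_pos: [592.4, 159.6, 107.9]
orientation: [-2.293, -2.148, 0.0]
ft_force: [0.1, -0.1, -0.4]
width: 38.3
grasp_force: 29.8
```

Request:
servo_tool(plan=[[[-0.3, 0, 0, 0, 0, 0, 0], [-0.3, 0, 0, 0, 0, 0, 0], [-0.3, 0, 0, 0, 0, 0, 0], [-0.3, 0, 0, 0, 0, 0, 0], [-0.3, 0, 0, 0, 0, 0, 0]]])

```text
t: 6.37
ee_pos: [592.7, 159.5, 108.0]
orientation: [2.293, 2.148, 0.0]
ft_force: [0.0, -0.0, -0.4]
width: 56.5
grasp_force: 0.0
```

Request:
servo_tool(plan=[[[-1, 0, 0, 0.4, 0, 0, 0], [-1, 0, 0, 0.8, 0, 0, 0], [-1, 0, 0, 0.8, 0, 0, 0], [-1, 0, -0.5, 0.4, 0, 0, 0], [-1, 0, -0.9, 0.4, 0, 0, 0]]])

```text
t: 6.78
ee_pos: [593.3, 105.4, 222.0]
orientation: [2.288, 2.151, 0.005]
ft_force: [0.1, -0.5, 0.5]
width: 86.1
grasp_force: 0.0
```

Request:
servo_tool(plan=[[[-1, 0, -0.7, 0.5, 0, 0, 0], [-1, 0, -0.5, 0, 0, 0, 0], [-1, 0, 0, 0, 0, 0, 0]]])

```text
t: 7.03
ee_pos: [593.1, 52.4, 241.6]
orientation: [2.294, 2.143, 0.002]
ft_force: [0.6, 0.2, 0.3]
width: 87.6
grasp_force: 0.0
```

```bash
python3 - <<'E'
from h import *
o=readout.get_obs(); print(o['t'],o['ee_pos'],o['orientation'])
c,im=snap('wrist','w4.png'); x,y=proj(c,(590,110,40)).astype(int); print(x,y,proj(c,(592.7,161,38)))
x0,y0=max(x-100,0),max(y-200,0); print(x0,y0)
cv2.imwrite('pics/w4c.png',cv2.resize(im[y0:y0+290,x0:x0+200,::-1],None,fx=2,fy=2))
E
```

```text
7.0333 [593.14179256  52.43338553 241.55306962] [2.2944013  2.1427522  0.00240429]
314 152 [313.28900867  73.0219284 ]
214 0
```

View pics/w4c.png

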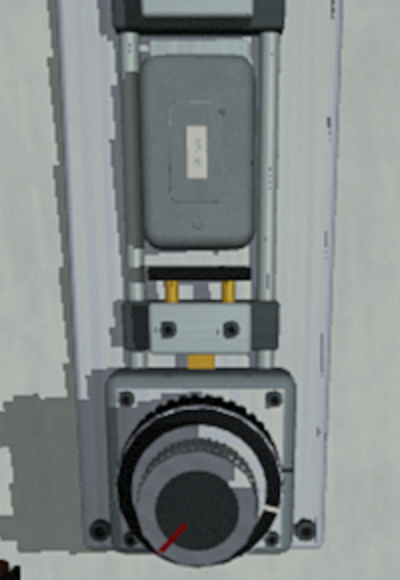

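The wrist view shows the housing flat on the bed at crop (197,152), aligned with the rods. The pad is at row 268, the datum jaw at row 33 and the dial centre near (197,510). Next I refine the knob axis and pre-turn the gripper counter-clockwise at height.

```bash
python3 - <<'E'
from h import *
c=cam('wrist'); im=cv2.imread('pics/w4.png')
print('label',ray(c,(312.2,76),39),'dial',ray(c,(312.5,255),88))
g=cv2.cvtColor(im,cv2.COLOR_BGR2GRAY)
m=(g[225:290,275:355]<75).astype(np.uint8); m=cv2.morphologyEx(m,cv2.MORPH_OPEN,np.ones((5,5)))
k,l,s,cc=cv2.connectedComponentsWithStats(m)
for i in range(1,k): print(s[i],cc[i]+[275,225],ray(c,cc[i]+[275,225],88))
f=lambda x,y,z: ray(c,(214+x/2,y/2),z)
print('outer knob L,R',f(118,480,66),f(281,480,66))
print('housing ends',f(197,56,37),f(197,247,37),'datum',f(197,33,38),'pad',f(197,267,36))
print(readout.get_obs()['qpos'])
E
```

```text
label [591.18693191 160.65685902  39.        ] dial [584.53403078  53.22845984  88.        ]
[  0   0  10  48 329] [278.69300912 248.09726444] [564.35506876  59.03639881  88.        ]
[ 67   0  12  27 202] [348.77722772 237.5       ] [607.24500887  62.77422754  88.        ]
[  17   10   41   40 1325] [311.97886792 254.88603774] [584.22184732  53.32325265  88.        ]
[65 31 11 13 92] [345.0326087  262.01086957] [604.1269348   47.34721332  88.        ]
outer knob L,R [558.05692656  58.46041839  66.        ] [611.87906793  54.74778389  66.        ]
housing ends [593.55497188 189.47175739  37.        ] [589.01661956 130.83760601  37.        ] datum [594.07710919 195.83142974  38.        ] pad [588.4780517  124.26565591  36.        ]
[ 7.07718435e-02  4.56041179e-01  1.74282648e+00 -1.26372343e-05
  9.41572829e-01  1.39121272e-01]
```

Request:
servo_tool(plan=[[[-1, 0, 0, 0, 0, 0, 1], [-1, 0, 0, 0, 0, 0, 1], [-1, 0, 0, 0, 0, 0, 1], [-1, 0, 0, 0, 0, 0, 1], [-1, 0, 0, 0, 0, 0, 1]]])

```text
t: 7.5
ee_pos: [592.2, 56.7, 239.2]
orientation: [-1.766, -2.597, 0.001]
ft_force: [-0.4, 0.6, 0.5]
width: 88.0
grasp_force: 0.0
```

Request:
servo_tool(plan=[[[-1, 0, 0, 0, 0, 0, 1], [-1, 0, 0, 0, 0, 0, 1], [-1, 0, 0, 0, 0, 0, 1], [-1, 0, 0, 0, 0, 0, 1], [-1, 0, 0, 0, 0, 0, 1]]])

```text
t: 7.92
ee_pos: [592.2, 56.8, 239.2]
orientation: [-1.162, -2.917, 0.0]
ft_force: [-0.5, 0.4, 0.6]
width: 88.0
grasp_force: 0.0
```

Request:
servo_tool(plan=[[[-1, -0.2, -0.07, -0.3, 0, 0, 1], [-1, 0, 0, -0.3, 0, 0, 1], [-1, 0, 0, 0, 0, 0, 0], [-1, 0, 0, 0, 0, 0, 0]]])

```text
t: 8.25
ee_pos: [584.1, 53.6, 215.1]
orientation: [-0.914, -3.003, 0.001]
ft_force: [-0.2, -0.6, 0.8]
width: 87.9
grasp_force: 0.0
```

```bash
cat > r.py <<'E'
from h import *
o=readout.get_obs(); M=R.from_rotvec(o['orientation']).as_matrix()
print('t',round(o['t'],2),'p',o['ee_pos'].round(1),'yaw',np.degrees(np.arctan2(-M[0,0],M[1,0])).round(2),'F',o['ft_force'].round(1),'M',o['moment'].round(3),'w',round(o['width'],1),'g',round(o['grasp_force'],1),'q6',o['qpos'][5].round(3),'tau6',o['joint_torque'][5].round(3),'tiltz',M[:2,2].round(3))
E
python3 r.py
```

```text
t 8.25 p [584.1  53.6 215.1] yaw 56.15 F [-0.2 -0.6  0.8] M [ 0.053  0.002 -0.01 ] w 87.9 g 0.0 q6 -0.909 tau6 -0.304 tiltz [-0.002  0.   ]
```

```bash
python3 - <<'E'
from h import *
for f in ('wrist0.png','now'):
    if f=='now': c,im=snap('wrist','w5.png'); im=im[:,:,::-1].copy()
    else:
        p=vision.camera_params('wrist'); c=cam('wrist'); im=cv2.imread('pics/'+f)
        T=np.eye(4); T[:3,:3]=R.from_rotvec([-2.22065633e+00,-2.22070180e+00,1.66779112e-03]).as_matrix(); T[:3,3]=[624.559,.028,301.916]
        M=np.linalg.inv(T@np.array(p['hand_eye'])); c=(c[0],M[:3,:3],M[:3,3])
    e=proj(c,(585,50.5,88)); x0,y0=(e-50).astype(int).clip(0); print(f,e)
    g=cv2.cvtColor(im,cv2.COLOR_BGR2GRAY)[y0:y0+100,x0:x0+100]
    m=cv2.morphologyEx((g<90).astype(np.uint8),cv2.MORPH_OPEN,np.ones((5,5)))
    k,l,s,cc=cv2.connectedComponentsWithStats(m)
    for i in range(1,k):
        if s[i][4]>200: print(s[i],cc[i]+[x0,y0],ray(c,cc[i]+[x0,y0],88).round(1))
    cv2.imwrite('pics/d_%s.png'%f[:3],g)
E
python3 r.py
```

```text
wrist0.png [272.35755809 162.55748672]
[ 17   9  72  59 908] [270.49889868 143.24449339] [584.2  64.1  88. ]
[ 33  31  34  35 960] [271.540625 160.228125] [584.5  52.2  88. ]
[ 35  59  50  24 355] [281.96619718 185.72112676] [591.5  33.7  88. ]
[  9  70  26  13 207] [242.56521739 188.1352657 ] [562.4  31.9  88. ]
now [323.45888473 273.3462756 ]
[  7   0  34  58 600] [290.00833333 245.45333333] [561.6  44.4  88. ]
[ 61   0  36  60 553] [358.28390597 247.4755877 ] [583.2  74.5  88. ]
[  29   28   45   42 1513] [324.16721745 271.68737607] [584.4  51.4  88. ]
t 8.3 p [584.6  53.5 215.7] yaw 56.13 F [-0.  -0.9  0.3] M [ 0.035 -0.055 -0.001] w 87.5 g 0.0 q6 -0.909 tau6 -0.071 tiltz [-0.001  0.   ]
```

Request:
servo_tool(plan=[[[-1, 0, -0.06, -0.4, 0, 0, 0], [-1, 0, 0, -0.8, 0, 0, 0], [-1, 0, 0, -0.7, 0, 0, 0], [-1, 0, 0, 0, 0, 0, 0], [-1, 0, 0, 0, 0, 0, 0]]])

```text
t: 8.72
ee_pos: [584.2, 50.6, 139.5]
orientation: [-0.913, -3.004, 0.001]
ft_force: [-0.5, 0.4, 0.4]
width: 87.4
grasp_force: 0.0
```

```bash
python3 r.py
```

```text
t 8.72 p [584.2  50.6 139.5] yaw 56.18 F [-0.5  0.4  0.4] M [ 0.048 -0.097  0.052] w 87.4 g 0.0 q6 -0.915 tau6 0.02 tiltz [-0.002 -0.   ]
```

Request:
servo_tool(plan=[[[-1, 0, 0, -0.46, 0, 0, 0], [-1, 0, 0, 0, 0, 0, 0], [0.15, 0, 0, 0, 0, 0, 0], [0.15, 0, 0, 0, 0, 0, 0], [0.15, 0, 0, 0, 0, 0, 0]]])

```text
t: 9.13
ee_pos: [585.4, 50.4, 123.2]
orientation: [0.912, 3.004, 0.001]
ft_force: [0.5, -0.4, -0.4]
width: 71.1
grasp_force: 0.0
```

Request:
servo_tool(plan=[[[0.5, 0, 0, 0, 0, 0, 0], [0.5, 0, 0, 0, 0, 0, 0]]])

```text
t: 9.3
ee_pos: [585.1, 50.4, 122.5]
orientation: [0.912, 3.005, 0.001]
ft_force: [6.2, 13.4, 1.2]
width: 58.0
grasp_force: 8.4
```

```bash
python3 r.py
```

```text
t 9.3 p [585.1  50.4 122.5] yaw 56.23 F [ 6.2 13.4  1.2] M [ 2.596 -1.415  0.065] w 58.0 g 8.4 q6 -0.916 tau6 0.017 tiltz [0.002 0.   ]
```

Request:
servo_tool(plan=[[[0.5, 0, 0, 0, 0, 0, 0], [0.5, 0, 0, 0, 0, 0, 0], [0.5, 0, 0, 0, 0, 0, 0], [0.5, 0, 0, 0, 0, 0, 0]]])

```text
t: 9.63
ee_pos: [585.7, 51.3, 122.5]
orientation: [0.911, 3.004, 0.003]
ft_force: [1.4, 6.7, 2.5]
width: 55.8
grasp_force: 30.0
```

```bash
python3 r.py
```

```text
t 9.63 p [585.7  51.3 122.5] yaw 56.24 F [1.4 6.7 2.5] M [ 0.929 -0.238  0.077] w 55.8 g 30.0 q6 -0.916 tau6 0.078 tiltz [0.003 0.001]
```

Request:
servo_tool(plan=[[[0.5, 0.01, 0.03, 0, 0, 0, 0], [0.5, 0, 0, 0, 0, 0, 0], [0.5, 0, 0, 0, 0, 0, 0]]])

```text
t: 9.88
ee_pos: [585.8, 51.5, 122.5]
orientation: [0.911, 3.005, 0.001]
ft_force: [1.0, 0.6, 5.3]
width: 55.4
grasp_force: 30.0
```

```bash
python3 r.py
```

```text
t 9.88 p [585.8  51.5 122.5] yaw 56.26 F [1.  0.6 5.3] M [ 0.014 -0.126  0.069] w 55.4 g 30.0 q6 -0.914 tau6 0.092 tiltz [ 0.002 -0.   ]
```

Request:
servo_tool(plan=[[[0.5, 0, 0, 0, 0, 0, -0.5], [0.5, 0, 0, 0, 0, 0, -0.5], [0.5, 0, 0, 0, 0, 0, -0.5], [0.5, 0, 0, 0, 0, 0, -0.5]]])

```text
t: 10.22
ee_pos: [585.7, 51.5, 122.5]
orientation: [1.172, 2.913, 0.001]
ft_force: [0.4, 0.5, 5.3]
width: 55.4
grasp_force: 30.0
```

```bash
python3 r.py
```

```text
t 10.22 p [585.7  51.5 122.5] yaw 46.15 F [0.4 0.5 5.3] M [-0.05  -0.025  0.199] w 55.4 g 30.0 q6 -0.738 tau6 -0.481 tiltz [ 0.002 -0.   ]
```

Request:
servo_tool(plan=[[[0.5, 0, 0, 0, 0, 0, -0.5], [0.5, 0, 0, 0, 0, 0, -0.5], [0.5, 0, 0, 0, 0, 0, -0.5], [0.5, 0, 0, 0, 0, 0, -0.5]]])

```text
t: 10.55
ee_pos: [585.7, 51.4, 122.5]
orientation: [1.422, 2.8, 0.001]
ft_force: [1.2, -0.6, 5.4]
width: 55.6
grasp_force: 30.0
```

```bash
python3 r.py
```

```text
t 10.55 p [585.7  51.4 122.5] yaw 36.15 F [ 1.2 -0.6  5.4] M [-0.089  0.007  0.184] w 55.6 g 30.0 q6 -0.563 tau6 -0.481 tiltz [ 0.002 -0.   ]
```

The drag reads a steady 0.19 N m and the axis is centred. Another 25° is still short of the least contact angle (50°), so I turn that far and then look at the gap.

Request:
servo_tool(plan=[[[0.5, 0, 0, 0, 0, 0, -1], [0.5, 0, 0, 0, 0, 0, -1], [0.5, 0, 0, 0, 0, 0, -1], [0.5, 0, 0, 0, 0, 0, -1], [0.5, 0, 0, 0, 0, 0, -1]]])

```text
t: 10.97
ee_pos: [585.6, 51.4, 122.5]
orientation: [1.997, 2.424, 0.001]
ft_force: [0.0, -0.5, 6.0]
width: 55.6
grasp_force: 30.0
```

```bash
python3 r.py; python3 - <<'E'
from h import *
c,im=snap('wrist','w6.png')
for p in ((593,162,39),(590.5,131,38),(595,193,38),(590,124,36)): print(proj(c,p).round())
E
python3 r.py
```

```text
t 10.97 p [585.6  51.4 122.5] yaw 11.03 F [ 0.  -0.5  6. ] M [-0.135  0.102  0.213] w 55.6 g 30.0 q6 -0.125 tau6 -1.163 tiltz [ 0.001 -0.   ]
[403.  34.]
[378. 118.]
[429. -59.]
[372. 136.]
t 11.02 p [585.6  51.4 122.5] yaw 10.68 F [ 0.  -0.2  5.3] M [-0.208  0.119 -0.31 ] w 55.8 g 30.0 q6 -0.119 tau6 -0.423 tiltz [ 0.001 -0.   ]
```

View pics/w6.png

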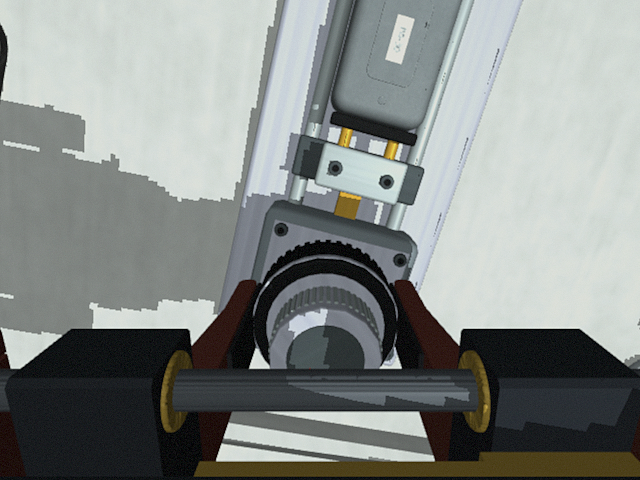

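The wrist view shows the pad at (372,130) at or near the housing's end; the datum jaw is out of frame. I continue in small, evenly paced steps and read the moment after each.

Request:
servo_tool(plan=[[[0.5, 0, 0, 0, 0, 0, -0.4], [0.5, 0, 0, 0, 0, 0, -0.4], [0.5, 0, 0, 0, 0, 0, -0.4]]])

```text
t: 11.27
ee_pos: [585.5, 51.4, 122.5]
orientation: [2.118, 2.319, 0.001]
ft_force: [-0.8, -0.1, 5.3]
width: 55.5
grasp_force: 30.0
```

```bash
python3 r.py
```

```text
t 11.27 p [585.5  51.4 122.5] yaw 5.18 F [-0.8 -0.1  5.3] M [-0.109  0.159  0.178] w 55.5 g 30.0 q6 -0.023 tau6 -0.346 tiltz [ 0.001 -0.   ]
```

Request:
servo_tool(plan=[[[0.5, 0, 0, 0, 0, 0, -0.4], [0.5, 0, 0, 0, 0, 0, -0.4], [0.5, 0, 0, 0, 0, 0, -0.4]]])

```text
t: 11.52
ee_pos: [585.6, 51.4, 122.5]
orientation: [2.237, 2.205, 0.001]
ft_force: [0.1, -0.3, 6.0]
width: 55.6
grasp_force: 30.0
```

```bash
python3 r.py
```

```text
t 11.52 p [585.6  51.4 122.5] yaw -0.82 F [ 0.1 -0.3  6. ] M [-0.125  0.192  0.193] w 55.6 g 30.0 q6 0.082 tau6 -0.343 tiltz [ 0.001 -0.   ]
```

Request:
servo_tool(plan=[[[0.5, 0, 0, 0, 0, 0, -0.4], [0.5, 0, 0, 0, 0, 0, -0.4], [0.5, 0, 0, 0, 0, 0, -0.4]]])

```text
t: 11.77
ee_pos: [585.5, 51.4, 122.5]
orientation: [2.349, 2.085, 0.001]
ft_force: [0.0, -0.1, 6.1]
width: 55.4
grasp_force: 30.0
```

```bash
python3 r.py
```

```text
t 11.77 p [585.5  51.4 122.5] yaw -6.83 F [ 0.  -0.1  6.1] M [-0.08   0.202  0.262] w 55.4 g 30.0 q6 0.187 tau6 -0.343 tiltz [ 0.001 -0.   ]
```

The moment rose by about 0.07 N m. I confirm with a small step.

Request:
servo_tool(plan=[[[0.5, 0, 0, 0, 0, 0, -0.1], [0.5, 0, 0, 0, 0, 0, -0.1]]])

```text
t: 11.93
ee_pos: [585.5, 51.4, 122.5]
orientation: [2.366, 2.065, 0.001]
ft_force: [-0.5, -0.4, 5.3]
width: 55.8
grasp_force: 30.0
```

```bash
python3 r.py
```

```text
t 11.93 p [585.5  51.4 122.5] yaw -7.76 F [-0.5 -0.4  5.3] M [-0.1    0.252  0.247] w 55.8 g 30.0 q6 0.203 tau6 0.124 tiltz [ 0.001 -0.   ]
```

Request:
servo_tool(plan=[[[0.5, 0, 0, 0, 0, 0, -0.1], [0.5, 0, 0, 0, 0, 0, -0.1]]])

```text
t: 12.1
ee_pos: [585.5, 51.4, 122.5]
orientation: [2.384, 2.045, 0.001]
ft_force: [-0.9, -0.3, 7.0]
width: 55.4
grasp_force: 30.0
```

```bash
python3 r.py
```

```text
t 12.1 p [585.5  51.4 122.5] yaw -8.76 F [-0.9 -0.3  7. ] M [-0.109  0.303  0.215] w 55.4 g 30.0 q6 0.221 tau6 0.067 tiltz [ 0.001 -0.   ]
```

Request:
servo_tool(plan=[[[0.5, 0, 0, 0, 0, 0, 0]]])

```text
t: 12.18
ee_pos: [585.5, 51.4, 122.5]
orientation: [2.384, 2.045, 0.001]
ft_force: [-0.5, -0.7, 6.5]
width: 55.6
grasp_force: 30.0
```

```bash
python3 r.py
```

```text
t 12.18 p [585.5  51.4 122.5] yaw -8.76 F [-0.5 -0.7  6.5] M [-0.094  0.258  0.058] w 55.6 g 30.0 q6 0.221 tau6 0.194 tiltz [ 0.001 -0.   ]
```

Request:
servo_tool(plan=[[[0.5, 0, 0, 0, 0, 0, 0]]])

```text
t: 12.27
ee_pos: [585.5, 51.4, 122.5]
orientation: [2.384, 2.045, 0.001]
ft_force: [-0.0, -0.5, 6.4]
width: 55.8
grasp_force: 30.0
```

```bash
python3 r.py
```

```text
t 12.27 p [585.5  51.4 122.5] yaw -8.75 F [-0.  -0.5  6.4] M [-0.09   0.137  0.05 ] w 55.8 g 30.0 q6 0.22 tau6 0.064 tiltz [ 0.001 -0.   ]
```

Request:
servo_tool(plan=[[[0.5, 0, 0, 0, 0, 0, 0]]])

```text
t: 12.35
ee_pos: [585.5, 51.4, 122.5]
orientation: [2.384, 2.045, 0.001]
ft_force: [0.1, -0.4, 5.7]
width: 55.4
grasp_force: 30.0
```

```bash
python3 r.py
```

```text
t 12.35 p [585.5  51.4 122.5] yaw -8.75 F [ 0.1 -0.4  5.7] M [-0.094  0.229  0.023] w 55.4 g 30.0 q6 0.22 tau6 0.061 tiltz [ 0.001 -0.   ]
```

Request:
servo_tool(plan=[[[0.5, 0, 0, 0, 0, 0, -0.1], [0.5, 0, 0, 0, 0, 0, -0.1]]])

```text
t: 12.52
ee_pos: [585.5, 51.4, 122.5]
orientation: [2.402, 2.024, 0.001]
ft_force: [-0.4, 0.5, 6.2]
width: 55.2
grasp_force: 30.0
```

```bash
python3 r.py
```

```text
t 12.52 p [585.5  51.4 122.5] yaw -9.75 F [-0.4  0.5  6.2] M [-0.125  0.208  0.269] w 55.2 g 30.0 q6 0.238 tau6 0.05 tiltz [ 0.001 -0.   ]
```

Request:
servo_tool(plan=[[[0.5, 0, 0, 0, 0, 0, -0.1]]])

```text
t: 12.6
ee_pos: [585.5, 51.4, 122.5]
orientation: [2.41, 2.013, 0.001]
ft_force: [-0.7, -0.6, 5.8]
width: 55.3
grasp_force: 30.0
```

```bash
python3 r.py
```

```text
t 12.6 p [585.5  51.4 122.5] yaw -10.25 F [-0.7 -0.6  5.8] M [-0.081  0.258  0.172] w 55.3 g 30.0 q6 0.247 tau6 0.066 tiltz [ 0.001 -0.   ]
```

Request:
servo_tool(plan=[[[0.5, 0, 0, 0, 0, 0, -0.1]]])

```text
t: 12.68
ee_pos: [585.5, 51.4, 122.5]
orientation: [2.419, 2.003, 0.001]
ft_force: [-0.0, -2.0, 6.1]
width: 55.5
grasp_force: 30.0
```

```bash
python3 r.py
```

```text
t 12.68 p [585.5  51.4 122.5] yaw -10.75 F [-0.  -2.   6.1] M [-0.063  0.204  0.225] w 55.5 g 30.0 q6 0.255 tau6 0.067 tiltz [ 0.001 -0.   ]
```

The slow readings are too noisy. I check optically by tracking the housing label and the jaw-block screws numerically in the wrist view, since the distance between them only shrinks while the pad is being compressed.

```bash
cat > d.py <<'E'
from h import *
import json,sys
# world positions of label (z39) and the jaw block screws (z38) along fixture y
Y=np.array([.0657,.998]); O=np.array([592.85,160.85])
def meas(c,im,lab,jaw):
    g=cv2.cvtColor(im,cv2.COLOR_BGR2GRAY); out=[]
    def blob(p,r,f):
        x,y=np.round(p).astype(int); y0=max(y-r,0);x0=max(x-r,0)
        q=g[y0:y+r,x0:x+r].astype(float); w=f(q); n,l,s,cc=cv2.connectedComponentsWithStats((w>0).astype(np.uint8))
        if n<2: return None
        i=1+np.argmin([np.hypot(*(cc[j]+[x0,y0]-p))+ (99 if s[j][4]<8 else 0) for j in range(1,n)])
        ww=w*(l==i); yy,xx=np.mgrid[y0:y0+q.shape[0],x0:x0+q.shape[1]]
        return np.array([(ww*xx).sum(),(ww*yy).sum()])/ww.sum(), s[i][4]
    L=blob(lab,22,lambda q:np.clip(q-150,0,60)); print('label',L)
    l=ray(c,L[0],39)[:2]; ys=[]
    for j in jaw:
        S=blob(j,9,lambda q:np.clip(110-q,0,60)); print('screw',S)
        ys.append((ray(c,S[0],39)[:2]-O)@Y)
    yl=(l-O)@Y; print('y label %.2f screws %s dist %.2f'%(yl,np.round(ys,2),yl-np.mean(ys)))
def camat(M,p):
    q=vision.camera_params('wrist'); T=np.eye(4);T[:3,:3]=M;T[:3,3]=p; W=np.linalg.inv(T@np.array(q['hand_eye'])); return cam('wrist')[0],W[:3,:3],W[:3,3]
E
python3 - <<'E'
from d import *
o=readout.get_obs(); c,im=snap('wrist','w7.png'); im=im[:,:,::-1].copy()
y=np.radians(10.85); M=np.array([[-np.sin(y),np.cos(y),.001],[np.cos(y),np.sin(y),0],[0,0,-1]])
c6=camat(M,[585.6,51.4,122.5])
meas(c6,cv2.imread('pics/w6.png'),np.array([399,38]),np.array([[335,168],[387,182]]))
# predict in current view from w6 world points shifted 3 mm
pr=[proj(c,[*(ray(c6,u,39)[:2]+3*Y),39]) for u in((399,38),(335,168),(387,182))]; print(np.round(pr))
meas(c,im,pr[0],pr[1:])
E
python3 r.py
```

```text
label (array([399.58300734,  37.84723748]), np.int32(823))
screw (array([334.28867722, 167.72852973]), np.int32(170))
screw (array([385.57364341, 181.43394703]), np.int32(155))
y label -0.46 screws [-52.99 -53.05] dist 52.56
[[289.  21.]
 [281. 167.]
 [336. 161.]]
label (array([289.24839441,  20.89115435]), np.int32(791))
screw (array([280.0758483 , 166.65654405]), np.int32(174))
screw (array([333.2344164, 160.3337052]), np.int32(175))
y label 2.41 screws [-49.67 -49.8 ] dist 52.14
t 12.73 p [585.4  51.4 122.5] yaw -10.79 F [-1.1 -0.6  7.3] M [-0.127  0.253  0.154] w 55.7 g 30.0 q6 0.256 tau6 0.134 tiltz [ 0.001 -0.   ]
```

Request:
servo_tool(plan=[[[0.5, 0, 0, 0, 0, 0, -0.2], [0.5, 0, 0, 0, 0, 0, -0.2]]])

```text
t: 12.9
ee_pos: [585.5, 51.4, 122.5]
orientation: [2.454, 1.96, 0.001]
ft_force: [-1.4, -0.5, 6.2]
width: 55.4
grasp_force: 30.0
```

```bash
python3 r.py; cat > e.py <<'E'
from d import *
c,im=snap('wrist','wx.png'); im=im[:,:,::-1].copy()
X=lambda y,x:[*(O+y*Y+x*np.array([.998,-.0657])),39]
W7=[None]
import pickle,os
if not os.path.exists('w7.pkl'):
    y=np.radians(-10.77); M=np.array([[-np.sin(y),np.cos(y),.001],[np.cos(y),np.sin(y),0],[0,0,-1]])
    c7=camat(M,[585.5,51.4,122.5]); pickle.dump([ray(c7,u,39) for u in((289.2,20.9),(280.1,166.7),(333.2,160.3))],open('w7.pkl','wb'))
    meas(c7,cv2.imread('pics/w7.png'),np.array([289,21]),np.array([[280,167],[333,160]]))
pr=[proj(c,p) for p in pickle.load(open('w7.pkl','rb'))]
meas(c,im,pr[0],pr[1:])
E
python3 e.py; python3 r.py
```

```text
t 12.9 p [585.5  51.4 122.5] yaw -12.77 F [-1.4 -0.5  6.2] M [-0.078  0.242  0.262] w 55.4 g 30.0 q6 0.291 tau6 -0.103 tiltz [ 0.001 -0.   ]
label (array([289.24839441,  20.89115435]), np.int32(791))
screw (array([280.0758483 , 166.65654405]), np.int32(174))
screw (array([333.20027759, 160.31186676]), np.int32(178))
y label 2.59 screws [-49.69 -49.81] dist 52.34
label (array([278.56950071,  21.42444654]), np.int32(802))
screw (array([275.04546722, 167.67029289]), np.int32(173))
screw (array([328.03338371, 159.60296744]), np.int32(180))
y label 2.80 screws [-49.37 -49.56] dist 52.26
t 12.95 p [585.4  51.4 122.5] yaw -12.85 F [-0.2 -0.9  6.8] M [-0.104  0.235  0.089] w 55.4 g 30.0 q6 0.292 tau6 0.055 tiltz [ 0.001 -0.   ]
```

Request:
servo_tool(plan=[[[0.5, 0, 0, 0, 0, 0, -0.3], [0.5, 0, 0, 0, 0, 0, -0.3]]])

```text
t: 13.12
ee_pos: [585.5, 51.4, 122.5]
orientation: [2.505, 1.895, 0.001]
ft_force: [-0.1, -0.8, 6.5]
width: 55.3
grasp_force: 30.0
```

```bash
python3 r.py; sed -i 's/^c,im=snap.*/_,im=snap("wrist","wx%d.png"%round(readout.get_obs()["t"]*100)); im=im[:,:,::-1].copy(); o=readout.get_obs(); M=R.from_rotvec(o["orientation"]).as_matrix(); yy=np.arctan2(-M[0,0],M[1,0]); M=np.array([[-np.sin(yy),np.cos(yy),.001],[np.cos(yy),np.sin(yy),0],[0,0,-1]]); c=camat(M,[585.5,51.4,122.5])/' e.py
python3 e.py; python3 r.py
```

```text
t 13.12 p [585.5  51.4 122.5] yaw -15.8 F [-0.1 -0.8  6.5] M [-0.083  0.29   0.229] w 55.3 g 30.0 q6 0.343 tau6 -0.254 tiltz [ 0.001 -0.   ]
label (array([262.79196857,  24.43787052]), np.int32(805))
screw (array([267.52839506, 169.75226337]), np.int32(174))
screw (array([319.76180038, 158.3710361 ]), np.int32(164))
y label 3.02 screws [-49.07 -49.1 ] dist 52.10
t 13.17 p [585.4  51.4 122.4] yaw -15.91 F [-0.5 -1.2  8.3] M [-0.038  0.251  0.058] w 55.4 g 30.0 q6 0.345 tau6 -0.006 tiltz [ 0.001 -0.   ]
```

The torque has not risen in proportion to the turn, so the housing is probably still sliding. I add the static gearbox screws as a reference to remove camera drift.

```bash
cat > f.py <<'E'
from d import *
import sys,glob,contextlib,io
D=np.array([.998,-.0657])
def cy(yaw):
    y=np.radians(yaw); return camat(np.array([[-np.sin(y),np.cos(y),.001],[np.cos(y),np.sin(y),0],[0,0,-1]]),[585.5,51.4,122.5])
def blob(g,p,r,f):
    x,y=np.round(p).astype(int); y0=max(y-r,0);x0=max(x-r,0)
    w=f(g[y0:y+r,x0:x+r].astype(float)); n,l,s,cc=cv2.connectedComponentsWithStats((w>0).astype(np.uint8))
    i=1+np.argmin([np.hypot(*(cc[j]+[x0,y0]-p))+(99 if s[j][4]<8 else 0) for j in range(1,n)])
    w=w*(l==i); yy,xx=np.mgrid[y0:y0+w.shape[0],x0:x0+w.shape[1]]
    return np.array([(w*xx).sum(),(w*yy).sum()])/w.sum()
def run(f,yaw,jaw):
    c=cy(yaw); g=cv2.cvtColor(cv2.imread(f),cv2.COLOR_BGR2GRAY); P=pts.copy()
    P[:3]=P[:3]+np.r_[jaw*Y,0]
    uv=[blob(g,proj(c,p),22 if i==0 else 10,(lambda q:np.clip(q-150,0,60)) if i==0 else (lambda q:np.clip(105-q,0,50))) for i,p in enumerate(P)]
    W=np.array([ray(c,u,39 if i==0 else 38)[:2] for i,u in enumerate(uv)])
    # frame from the two gearbox screws
    y=(W-O)@Y; ref=y[3:].mean()
    print(f,'yaw',yaw,'label-ref %.2f jaw-ref %.2f dist %.2f gear %s'%(y[0]-ref,y[1:3].mean()-ref,y[0]-y[1:3].mean(),y[3:].round(2)))
c6=cy(10.85)
pts=np.array([ray(c6,u,z) for u,z in(((399.6,37.8),39),((334.3,167.7),38),((385.6,181.4),38),((281,230),38),((400,261),38))])
if __name__=='__main__':
    run('pics/w6.png',10.85,0); run('pics/w7.png',-10.77,3)
    for f in sorted(glob.glob('pics/wx*.png')): 
        run(f,-12.8 if f.endswith('wx.png') else -15.85,3.5)
E
python3 f.py
```

```text
pics/w6.png yaw 10.85 label-ref 83.89 jaw-ref 31.00 dist 52.89 gear [-83.87 -84.41]
pics/w7.png yaw -10.77 label-ref 86.47 jaw-ref 34.05 dist 52.42 gear [-83.78 -84.05]
pics/wx.png yaw -12.8 label-ref 86.98 jaw-ref 34.26 dist 52.72 gear [-83.75 -83.99]
pics/wx1312.png yaw -15.85 label-ref 87.18 jaw-ref 34.69 dist 52.48 gear [-83.69 -83.99]
```

The referenced data show the housing still moving with the jaw (both +0.7 mm), so it is not clamped yet. I continue in steps of about 5°.

Request:
servo_tool(plan=[[[0.5, 0, 0, 0, 0, 0, -0.35], [0.5, 0, 0, 0, 0, 0, -0.35], [0.5, 0, 0, 0, 0, 0, -0.35]]])

```text
t: 13.42
ee_pos: [585.4, 51.4, 122.5]
orientation: [2.589, 1.778, 0.001]
ft_force: [-0.7, -0.2, 6.6]
width: 55.5
grasp_force: 30.0
```

```bash
cat > g.py <<'E'
from f import *
o=readout.get_obs(); M=R.from_rotvec(o['orientation']).as_matrix(); y=np.degrees(np.arctan2(-M[0,0],M[1,0]))
print('yaw %.2f Mz %.3f F %s'%(y,o['moment'][2],o['ft_force'].round(1)))
f='wy%d.png'%round(o['t']*100); snap('wrist',f); run('pics/'+f,y,3+(-10.8-y)*.14)
E
python3 g.py
```

```text
yaw -21.07 Mz 0.274 F [-0.7 -0.2  6.6]
pics/wy1342.png yaw -21.065462607849483 label-ref 88.00 jaw-ref 35.48 dist 52.52 gear [-83.8  -83.95]
```

Request:
servo_tool(plan=[[[0.5, 0, 0, 0, 0, 0, -0.35], [0.5, 0, 0, 0, 0, 0, -0.35], [0.5, 0, 0, 0, 0, 0, -0.35]]])

```text
t: 13.72
ee_pos: [585.4, 51.4, 122.5]
orientation: [2.668, 1.657, 0.001]
ft_force: [-0.6, -0.7, 7.0]
width: 55.5
grasp_force: 30.0
```

```bash
python3 g.py
```

```text
yaw -26.31 Mz 0.207 F [-0.6 -0.7  7. ]
pics/wy1372.png yaw -26.31499645369604 label-ref 88.68 jaw-ref 36.17 dist 52.50 gear [-83.77 -83.92]
```

Request:
servo_tool(plan=[[[0.5, 0, 0, 0, 0, 0, -0.35], [0.5, 0, 0, 0, 0, 0, -0.35], [0.5, 0, 0, 0, 0, 0, -0.35]]])

```text
t: 14.02
ee_pos: [585.4, 51.4, 122.5]
orientation: [2.741, 1.533, 0.001]
ft_force: [-1.3, 0.8, 6.0]
width: 55.8
grasp_force: 30.0
```

```bash
python3 g.py
```

```text
yaw -31.57 Mz 0.178 F [-1.3  0.8  6. ]
pics/wy1402.png yaw -31.567816299789904 label-ref 90.16 jaw-ref 37.68 dist 52.48 gear [-85.48 -83.92]
```

Request:
servo_tool(plan=[[[0.5, 0, 0, 0, 0, 0, -0.35], [0.5, 0, 0, 0, 0, 0, -0.35], [0.5, 0, 0, 0, 0, 0, -0.35]]])

```text
t: 14.32
ee_pos: [585.3, 51.4, 122.5]
orientation: [2.809, 1.406, 0.001]
ft_force: [-0.9, 0.0, 6.4]
width: 55.4
grasp_force: 30.0
```

```bash
sed -i 's/    print(f,.yaw./    print(uv[0].round(1),"abs",y.round(2));&/' f.py; python3 g.py
```

```text
yaw -36.81 Mz 0.206 F [-0.9  0.   6.4]
[159.4  62.5] abs [  6.06 -46.21 -46.28 -85.15 -83.95]
pics/wy1432.png yaw -36.81445212636617 label-ref 90.61 jaw-ref 38.31 dist 52.31 gear [-85.15 -83.95]
```

Request:
servo_tool(plan=[[[0.5, 0, 0, 0, 0, 0, -0.4], [0.5, 0, 0, 0, 0, 0, -0.4]]])

```text
t: 14.53
ee_pos: [585.3, 51.4, 122.5]
orientation: [2.856, 1.307, 0.001]
ft_force: [-1.0, -0.4, 6.8]
width: 55.7
grasp_force: 30.0
```

```bash
python3 g.py
```

```text
yaw -40.82 Mz 0.198 F [-1.  -0.4  6.8]
[142.3  74.3] abs [  6.62 -45.65 -45.81 -84.64 -83.97]
pics/wy1453.png yaw -40.82245932020595 label-ref 90.92 jaw-ref 38.58 dist 52.34 gear [-84.64 -83.97]
```

Still sliding (label +0.56, jaw +0.52); I continue.

Request:
servo_tool(plan=[[[0.5, 0, 0, 0, 0, 0, -0.35], [0.5, 0, 0, 0, 0, 0, -0.35], [0.5, 0, 0, 0, 0, 0, -0.35]]])

```text
t: 14.83
ee_pos: [585.3, 51.5, 122.5]
orientation: [2.913, 1.175, 0.001]
ft_force: [-2.4, 0.5, 6.5]
width: 55.3
grasp_force: 30.0
```

```bash
python3 g.py
```

```text
yaw -46.07 Mz 0.161 F [-2.4  0.5  6.5]
[121.8  91.9] abs [  7.24 -45.02 -45.04 -83.96 -83.96]
pics/wy1483.png yaw -46.069564176790394 label-ref 91.20 jaw-ref 38.93 dist 52.27 gear [-83.96 -83.96]
```

Request:
servo_tool(plan=[[[0.5, 0, 0, 0, 0, 0, -0.35], [0.5, 0, 0, 0, 0, 0, -0.35], [0.5, 0, 0, 0, 0, 0, -0.35]]])

```text
t: 15.13
ee_pos: [585.3, 51.5, 122.5]
orientation: [2.964, 1.04, 0.001]
ft_force: [-0.4, -0.0, 7.1]
width: 55.7
grasp_force: 30.0
```

```bash
python3 g.py
```

```text
yaw -51.32 Mz 0.213 F [-0.4 -0.   7.1]
[103.4 111.2] abs [  7.9  -44.24 -44.35 -83.72 -84.01]
pics/wy1513.png yaw -51.32220605544679 label-ref 91.76 jaw-ref 39.57 dist 52.20 gear [-83.72 -84.01]
```

Request:
servo_tool(plan=[[[0.5, 0, 0, 0, 0, 0, -0.35], [0.5, 0, 0, 0, 0, 0, -0.35], [0.5, 0, 0, 0, 0, 0, -0.35]]])

```text
t: 15.43
ee_pos: [585.3, 51.5, 122.5]
orientation: [3.009, 0.904, 0.001]
ft_force: [-0.9, 0.9, 7.6]
width: 55.5
grasp_force: 30.0
```

```bash
python3 g.py
```

```text
yaw -56.57 Mz 0.233 F [-0.9  0.9  7.6]
[ 88.  132.5] abs [  8.3  -43.59 -43.72 -83.69 -83.98]
pics/wy1543.png yaw -56.566640345421504 label-ref 92.13 jaw-ref 40.18 dist 51.95 gear [-83.69 -83.98]
```

The label is now lagging the jaw (+0.40 against +0.64), so contact seems to have begun. I take smaller steps.

Request:
servo_tool(plan=[[[0.5, 0, 0, 0, 0, 0, -0.2], [0.5, 0, 0, 0, 0, 0, -0.2]]])

```text
t: 15.65
ee_pos: [585.3, 51.5, 122.5]
orientation: [3.024, 0.852, 0.001]
ft_force: [-1.0, 0.2, 7.5]
width: 55.7
grasp_force: 30.0
```

```bash
python3 g.py
```

```text
yaw -58.52 Mz 0.268 F [-1.   0.2  7.5]
[ 82.9 140.7] abs [  8.47 -43.38 -43.39 -83.64 -84.01]
pics/wy1565.png yaw -58.521441212467295 label-ref 92.29 jaw-ref 40.44 dist 51.85 gear [-83.64 -84.01]
```

Request:
servo_tool(plan=[[[0.5, 0, 0, 0, 0, 0, -0.2], [0.5, 0, 0, 0, 0, 0, -0.2]]])

```text
t: 15.87
ee_pos: [585.2, 51.5, 122.5]
orientation: [3.038, 0.799, 0.001]
ft_force: [-1.6, -0.4, 7.3]
width: 55.6
grasp_force: 30.0
```

```bash
python3 g.py
```

```text
yaw -60.52 Mz 0.236 F [-1.6 -0.4  7.3]
[ 78.2 149.3] abs [  8.58 -43.07 -43.13 -83.55 -83.98]
pics/wy1587.png yaw -60.515438267857185 label-ref 92.34 jaw-ref 40.66 dist 51.68 gear [-83.55 -83.98]
```

Request:
servo_tool(plan=[[[0.5, 0, 0, 0, 0, 0, -0.2], [0.5, 0, 0, 0, 0, 0, -0.2]]])

```text
t: 16.08
ee_pos: [585.2, 51.5, 122.5]
orientation: [3.051, 0.746, 0.001]
ft_force: [-1.0, 0.5, 7.2]
width: 55.4
grasp_force: 30.0
```

```bash
python3 g.py
```

```text
yaw -62.51 Mz 0.352 F [-1.   0.5  7.2]
[ 73.6 157.9] abs [  8.78 -42.81 -42.87 -83.54 -83.99]
pics/wy1608.png yaw -62.51317640395245 label-ref 92.55 jaw-ref 40.93 dist 51.62 gear [-83.54 -83.99]
```

```bash
for i in 1 2 3 4 5 6; do python3 g.py | grep -v pics; done
```

```text
yaw -62.59 Mz 0.207 F [-1.6 -0.   7.2]
[ 73.5 158.2] abs [  8.77 -42.79 -42.86 -83.51 -84.  ]
yaw -62.52 Mz -0.010 F [-1.2 -0.6  8.1]
[ 73.6 157.9] abs [  8.78 -42.79 -42.88 -83.54 -84.  ]
yaw -62.51 Mz -0.016 F [-1.8  0.8  7.3]
[ 73.6 157.9] abs [  8.79 -42.78 -42.87 -83.54 -83.99]
yaw -62.51 Mz 0.004 F [-1.2  1.1  7.2]
[ 73.6 157.9] abs [  8.78 -42.78 -42.87 -83.55 -83.98]
yaw -62.51 Mz 0.002 F [-1.6 -0.3  8.3]
[ 73.6 157.9] abs [  8.78 -42.78 -42.88 -83.54 -84.  ]
yaw -62.51 Mz 0.024 F [-1.3  0.4  7.4]
[ 73.6 157.9] abs [  8.78 -42.77 -42.88 -83.54 -83.99]
```

I check whether the housing is squaring up against the jaws, using the label's angle and both edges across the saved images.

```bash
cat > k.py <<'E'
from f import *
def lab(f,yaw,jaw):
    c=cy(yaw); g=cv2.cvtColor(cv2.imread(f),cv2.COLOR_BGR2GRAY)
    p=proj(c,pts[0]+np.r_[jaw*Y,0]); x,y=np.round(p).astype(int); x0=max(x-26,0);y0=max(y-26,0)
    w=np.clip(g[y0:y+26,x0:x+26].astype(float)-150,0,20); n,l,s,cc=cv2.connectedComponentsWithStats((w>0).astype(np.uint8))
    w*=l==1+s[1:,4].argmax(); yy,xx=np.nonzero(w); W=np.array([ray(c,(a+x0,b+y0),39)[:2] for a,b in zip(xx,yy)]); ww=w[yy,xx]
    W-=O; q=np.c_[W@D,W@Y]; C=np.cov(q.T,aweights=ww); e,v=np.linalg.eigh(C); v=v[:,1]
    print(f,'label ang %.2f centre %s'%(np.degrees(np.arctan(-v[0]/v[1])),np.average(q,axis=0,weights=ww).round(2)))
lab('pics/w6.png',10.85,0);lab('pics/w7.png',-10.77,3)
for t,y in((1342,-21.07),(1372,-26.31),(1402,-31.57),(1432,-36.81),(1453,-40.82),(1483,-46.07),(1513,-51.32),(1543,-56.57),(1565,-58.52),(1587,-60.52),(1608,-62.55)): lab(f'pics/wy{t}.png',y,3+(-10.8-y)*.14)
E
python3 k.py; ls pics | grep wy16
```

```text
pics/w6.png label ang -0.73 centre [ 0.76 -0.53]
pics/w7.png label ang -0.15 centre [0.85 1.9 ]
pics/wy1342.png label ang -0.76 centre [0.8  3.62]
pics/wy1372.png label ang -0.60 centre [0.71 4.35]
pics/wy1402.png label ang -0.97 centre [0.67 5.04]
pics/wy1432.png label ang -1.23 centre [0.59 5.73]
pics/wy1453.png label ang -1.39 centre [0.54 6.29]
pics/wy1483.png label ang -1.13 centre [0.47 7.03]
pics/wy1513.png label ang -1.45 centre [0.42 7.74]
pics/wy1543.png label ang -1.27 centre [0.37 8.14]
pics/wy1565.png label ang -1.30 centre [0.33 8.22]
pics/wy1587.png label ang -1.21 centre [0.31 8.33]
pics/wy1608.png label ang -1.36 centre [0.36 8.42]
wy1608.png
wy1613.png
wy1618.png
wy1623.png
wy1628.png
wy1633.png
wy1638.png
```

The label centroid with saturated weights is clean. The pad has been compressed about 0.77 mm since the housing met the datum jaw, which is about 14 N and agrees with the torque rise. I release and lift straight up.

Request:
servo_tool(plan=[[[-1, 0, 0, 0, 0, 0, 0], [-1, 0, 0, 0, 0, 0, 0], [-1, 0, 0, 0, 0, 0, 0], [-1, 0, 0, 0, 0, 0, 0], [-1, 0, 0, 0, 0, 0, 0]]])

```text
t: 16.85
ee_pos: [584.9, 51.4, 121.4]
orientation: [-3.052, -0.747, 0.001]
ft_force: [-0.5, -0.2, 0.4]
width: 85.0
grasp_force: 0.0
```

```bash
python3 r.py; python3 g.py; sed -i '/^lab(.pics\/w6/,$d' k.py; cat >> k.py <<'E'
import glob,os
f=max(glob.glob('pics/wy*'),key=os.path.getmtime); lab(f,-62.5,10.2)
E
python3 k.py
```

```text
t 16.85 p [584.9  51.4 121.4] yaw -62.51 F [-0.5 -0.2  0.4] M [ 0.051  0.084 -0.034] w 85.0 g 0.0 q6 1.158 tau6 0.0 tiltz [-0. -0.]
yaw -62.51 Mz -0.034 F [-0.5 -0.2  0.4]
[ 72.6 157.1] abs [  9.24 -42.48 -42.6  -83.77 -83.99]
pics/wy1685.png yaw -62.50659225460004 label-ref 93.13 jaw-ref 41.34 dist 51.79 gear [-83.77 -83.99]
pics/wy1685.png label ang -1.19 centre [0.31 9.03]
```

Request:
servo_tool(plan=[[[-1, 0, 0, 0.3, 0, 0, 0], [-1, 0, 0, 0.8, 0, 0, 0], [-1, 0, 0, 0.8, 0, 0, 0], [-1, 0, 0, 0.8, 0, 0, 0], [-1, 0, 0, 0, 0, 0, 0]]])

```text
t: 17.32
ee_pos: [588.1, 51.7, 236.5]
orientation: [3.05, 0.746, 0.016]
ft_force: [1.6, 0.1, 0.9]
width: 87.4
grasp_force: 0.0
```

Request:
servo_tool(plan=[[[-1, 0, 0, 0, 0, 0, 0], [-1, 0, 0, 0, 0, 0, 0]]])

```text
t: 17.48
ee_pos: [584.6, 51.5, 229.7]
orientation: [3.052, 0.747, -0.0]
ft_force: [-0.4, -0.9, 0.4]
width: 87.6
grasp_force: 0.0
```

```bash
python3 - <<'E'
from d import *
# check dial mark: red pixels near the dial, compare with the start image, both from the fixed side camera
for f in ('side0.png',None):
    im=cv2.imread('pics/side0.png') if f else snap('side','s9.png')[1][:,:,::-1].astype(int)
    im=im.astype(int)[310:370,380:430]; m=(im[:,:,2]-im[:,:,1:2].max(2)>40); y,x=np.nonzero(m); print(len(x),x.mean()+380,y.mean()+310)
E
python3 r.py; python3 -c "
from workcell import close_job
print(close_job())"
```

```text
2 403.5 332.0
4 403.75 331.5
t 17.53 p [584.3  51.5 228.9] yaw -62.5 F [-0.8 -0.1 -0. ] M [ 0.033  0.097 -0.   ] w 87.7 g 0.0 q6 1.158 tau6 0.0 tiltz [-0.002 -0.   ]
the job is handed in; nothing more can be done
None
```

The job is handed in but no verdict was returned: the grey housing lies flat on the bed, held between the jaws at an estimated 14 N (pad compression and knob torque), the dial mark looks unmoved, and the gripper is clear.

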